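Close the two-part plaster mould through its L-slot

ROBOT

A 7-joint arm with a two-finger parallel gripper is mounted at the origin on the work surface. World frame = base frame: x ahead of the robot, y to its left, z up, the work surface at z = 0. Lengths are in m, angles in degrees, forces in N, time in s.
With the tool pointing down it reaches from about 0.4 to 0.925 m from the base axis. Payload 5.6 kg.
Tool frame: the origin (TCP) lies between the finger pads; the fingertips stand 17 mm ahead of it and the grasp point (between the pads) lies 2 mm behind it; z points along the fingers, y is the line along which they close (so a half turn about z gives the same grasp; the last joint's range is limited). The gripper opens to 85 mm and grips with 20 to 120 N. Pads are 22 mm wide; open, the fingers measure 114 mm over their backs; the gripper's body (76 mm by 85 mm) begins 54 mm behind the grasp point. The pads swing forward as they close: fully open they stand 13 mm farther back than shut.
Start: joints at [72.021, 26.786, -0.665, 91.828, 0.344, 61.387, -3.226], TCP at [0.174, -0.626, 0.213] pointing down, gripper open.
Joint ranges: [-144.91, 144.91], [-17.63, 115.5], [-89.93, 88.59], [15.96, 139.68], [-74.01, 254.01], [8.47, 105.57], [-167.45, 167.45]. Speed limits (degrees/s): [147.25, 147.25, 180, 180, 180, 180, 180].

INTERFACE

Orientations are given as a 3x3 rotation matrix whose columns are the frame's x, y, z axes.
In Python, from bench import get_state, get_image, finish_job, cut_out, tip_of gives the robot as it stands. The module is installed in compiled form; this text tells all that it offers.
- The arm moves only by the tool servo_tool, never from a script. Its argument "targets" is a list that holds one entry, the list of rows, each a list of 5 numbers: the shift along the world's x, y, z in m, then the turn about the world's z in rad, then the finger opening in m, from 0 to 0.0854. In form: [[[dx, dy, dz, roll, fingers], ...]]. A call has 1 to 5 rows; each row shifts and turns the commanded pose from where the row before left it; what a row does not reach is not made up. A row lasts 1/10 s, in which the tool goes at most 50 mm and 8.59 degrees, less where a joint would pass 70% of its speed; a pose out of reach is approached as far as the arm can. A call is refused whole if a number of a shift passes 0.05 or a number of a turn 0.15, either way. A call with a gripper value outside its range is refused whole. The fingers move at their own pace and stop on an object; the grip force is fixed at half the most. Time passes only in rows, so rows that do not move let the fingers close. It gives the time, the measured TCP pose, the force, the opening and the grip force at its end, in the units of the state.
- get_state(): the state, without advancing time (a new reading comes with each control period).
- get_image(name): name is "scene" or "top"; returns a dict with "img" (420x560x3 uint8, red, green, blue), "fx", "fy", "cx", "cy" (pixels), "distortion" ([k1, k2, p1, p2, k3] as OpenCV has them; the pictures are not rectified), "R" (3x3) and "t" (3): a world point X has camera coordinates R X + t. Camera axes: x right, y down, z forward; pixel columns grow to the right and rows downward; lengths in m; the calibration is good to about 2 mm. A picture is of the moment at which its call begins. There is no depth.
- finish_job(): hands the job in; it is judged then, once.
Trained networks look in a picture, given as the dict that the camera call returned (one of the last four; its "shot" number tells which), for a name from the list of things; names that differ only in an ending like _2 or _b are one class to them, and where a whole thing is asked for, a point or a joint stands for the part that bears it (a point fixed in the world has none). Each returns a list of dicts, best first, with "score" (0 to 1); they miss things now and then, are a little off and sometimes report something else, mostly with a low value. They report only what shows in the picture. A call takes as long as a camera call.
- cut_out(picture, query): "region" (420x560 bool, what is visible of it).
- tip_of(picture, query): "xyz" ([x, y, z] in m, in world coordinates, good to about 4 mm: a listed point, or the origin of a listed thing).
The state is a dict: "t": time; "q": joint angles; "joint_vel": joint speeds; "effort": joint torques, N m; "tool_pos": TCP position; "eef_rot": TCP orientation; "wrist_force": force on the tool from outside, world axes, zero at the start; "torque": the same for the moment, N m; "gripper_width": opening from 0.0 (shut) to 1.0 (fully open); "finger_force": force on a finger pad.
Only numpy, scipy, OpenCV 4.12 (cv2) and the standard library are available. Lean on these libraries where they do the work, as an engineer would, in place of code of your own. Each camera call takes 0.05 s, during which the arm holds its last target. There are 200 camera calls.

TASK

Close the plaster mould: push its moving half with your fingertips so that the brass guide pin runs along the long leg of the L-shaped slot to the corner, then push it round the corner and along the short leg to the very end, so that the half is fully home against the fixed half. Only push it: do not lift it or force the pin out of the slot, leave everything else on the bench where it stands, and finish clear of it all.

Things in the scene. Friction and masses are not known exactly. Their poses are not given: they have to be found in the camera images.
- fixture: Fixed plywood board 320 x 360 x 18 mm with an aluminium plate on it (top 26 mm above the bench) cut with an L-slot 16 mm wide, and the fixed half of a cream plaster mould (top at 81 mm). Origin: at bench height under the middle of the moving half's travel; z up, +y along the slot's long leg (110 mm, first push), +x along its short leg (60 mm, second push, roughly away from the robot).
- carriage (a joint): Travel of the moving half along the long leg, m, towards the fixture's +y; starts between 0 and 0.03; about 0.110 (0.108 to 0.112) when the guide pin is in the corner and along the short leg. Slides with a steady drag of about 3 N plus 10 N per m/s, stays where it is left.
- closing (a joint): Travel of the moving half along the slot's short leg, m, in the fixture's +x; 0 (play of 2 mm either way) in the long leg, 0.060 when the pin meets the slot's end and the halves are shut (1 mm apart). Blocked by the slot's wall until the pin is in the corner. Same drag as the other.
- lift (a joint): Height of the moving half above the plate, m: 0 as it slides. It rests there by its weight (about 0.6 kg) and could be lifted out, which is forbidden.
- rear_face (a point): Middle of the moving half's rear face (the fixture's -y side), 58.5 mm above the bench: push here for the long leg. The moving half is a cream plaster block 95 mm (fixture x) by 110 mm (fixture y), spanning 36 to 81 mm above the bench, on a plywood carriage 4 mm smaller. It moves without turning.
- near_face (a point): Middle of the moving half's near face (the fixture's -x side, towards the robot), 58.5 mm above the bench: the face to push for the short leg.
- pin (a point): Top of the low brass guide-pin head, 18 mm across, on a flat steel arm in front (fixture +y) of the moving half, 90 mm from its centre, 35 mm above the bench; the pin below it is 12 mm thick and runs in the slot.
- slot_corner (a point): Centre of the slot's corner, at the plate's top face.
- slot_end (a point): Where the pin's centre stands when it meets the end of the slot's short leg, at the plate's top face.
- soap_jar: small jar of mould soap with a green lid, 44 mm across, 50 mm tall, standing on the board on the robot's side of the moving half's starting place; bystander. Origin: centre of its underside
- bisque_cup: unglazed terracotta cup, 64 mm across, 65 mm tall, on the board beyond the moving half's starting place; bystander. Origin: centre of its underside
- glaze_bottle: glaze bottle with a blue cap, 66 mm across, 150 mm tall, on the bench at the left; bystander. Origin: centre of its underside
- bowl: blue bowl, 130 mm across, 55 mm tall, on the bench at the left; bystander. Origin: centre of its underside
- brush: brush lying on the bench at the right; bystander. Origin: middle of the tool, on the bench's surface
- scraper: spatula lying on the bench at the right; bystander. Origin: middle of the tool, on the bench's surface
- tool_mug: white mug, 80 mm across, 90 mm tall, on the bench at the right; bystander. Origin: centre of its underside

How it is judged:
By the outcome, as a careful person would: the job done as asked, in the order asked, and still so for the second after the job is handed in, with the robot touching nothing.
It also fails if it takes over 50 s, if anything falls off the work surface, if the arm or the gripper's body presses on something with over 40 N, if the wrist force passes 120 N, or if a joint passes its speed limit or range.

## Working session

There is one attempt and no reset: what is moved stays moved. The work goes in short steps, Python scripts to look and compute and a tool call to move; the robot and the scene stay as the last step left them, time stands still between calls to the robot, and variables do not carry over. Pictures are saved under pics/ and viewed, at most 10 in all, crops included, and the job is handed in when it is done.

Besides the shell and the picture viewer there is one more tool, called after ">>>" by a JSON object that holds its "method" and its "body". servo_tool: Moves the arm, as the interface text tells. Its arguments: {"type":"object","properties":{"targets":{"type":"array"}},"required":["targets"]}

```bash
mkdir -p pics; cat > look.py <<'E'
from bench import *
import numpy as np, cv2, sys
def shot(name, fn=None):
    p=get_image(name)
    if fn: cv2.imwrite('pics/'+fn, p['img'][:,:,::-1])
    return p
def px(p,X):
    return cv2.projectPoints(np.array([X],float),cv2.Rodrigues(np.array(p['R']))[0],np.array(p['t'],float),np.array([[p['fx'],0,p['cx']],[0,p['fy'],p['cy']],[0,0,1]],float),np.array(p['distortion'],float))[0].ravel().round(0)
def tips(p,names):
    for n in names:
        for r in tip_of(p,n)[:1]:
            print(n,np.round(r['xyz'],3),round(r['score'],2),px(p,r['xyz']))
E
python3 - <<'E'
from look import *
N="fixture rear_face near_face pin slot_corner slot_end soap_jar bisque_cup glaze_bottle bowl brush scraper tool_mug".split()
for c in("scene","top"):
    p=shot(c,c+'0.png');print(c);tips(p,N)
s=get_state();print(s['t'],s['tool_pos'],np.round(s['eef_rot'],2),s['wrist_force'],s['gripper_width'])
E
```

```text
scene
fixture [ 0.558 -0.017 -0.   ] 0.58 [280. 235.]
rear_face [ 0.516 -0.113  0.061] 0.67 [243. 229.]
near_face [ 0.478 -0.051  0.056] 0.98 [252. 211.]
pin [0.529 0.035 0.036] 0.96 [287. 212.]
slot_corner [0.537 0.132 0.029] 0.93 [313. 199.]
slot_end [0.591 0.125 0.024] 0.9 [324. 212.]
soap_jar [ 0.431 -0.102  0.02 ] 0.67 [229. 219.]
glaze_bottle [0.613 0.474 0.   ] 0.85 [402. 169.]
bowl [0.437 0.466 0.001] 0.92 [361. 144.]
brush [ 0.515 -0.429  0.   ] 0.77 [144. 308.]
scraper [ 0.347 -0.44  -0.003] 0.6 [110. 268.]
tool_mug [ 0.662 -0.418  0.   ] 0.87 [180. 348.]
top
fixture [ 0.559 -0.012 -0.   ] 0.67 [297. 210.]
rear_face [ 0.519 -0.107  0.057] 0.63 [327. 221.]
near_face [ 0.477 -0.056  0.059] 0.94 [311. 234.]
pin [0.525 0.032 0.033] 0.64 [283. 219.]
slot_corner [0.528 0.128 0.027] 0.63 [254. 218.]
slot_end [0.593 0.129 0.026] 0.91 [254. 199.]
soap_jar [ 0.435 -0.104  0.02 ] 0.61 [325. 248.]
bisque_cup [ 0.559 -0.012 -0.002] 0.68 [297. 211.]
glaze_bottle [0.613 0.473 0.   ] 0.94 [152. 193.]
bowl [ 0.439  0.465 -0.   ] 0.92 [152. 245.]
brush [ 0.524 -0.43   0.004] 0.68 [424. 222.]
scraper [ 0.348 -0.446  0.   ] 0.96 [432. 276.]
tool_mug [ 0.661 -0.42   0.   ] 0.9 [419. 181.]
1.4 [ 0.17381819 -0.6263204   0.21268283] [[ 0.96  0.27 -0.  ]
 [ 0.27 -0.96  0.  ]
 [-0.   -0.   -1.  ]] [0.03995161 0.24085596 0.05198514] 1.0006419173040322
```

View pics/top0.png

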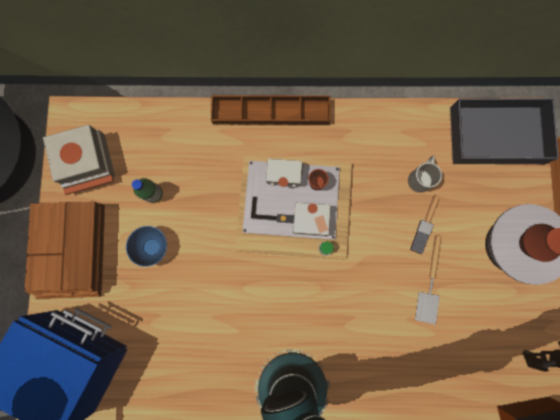

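View pics/scene0.png

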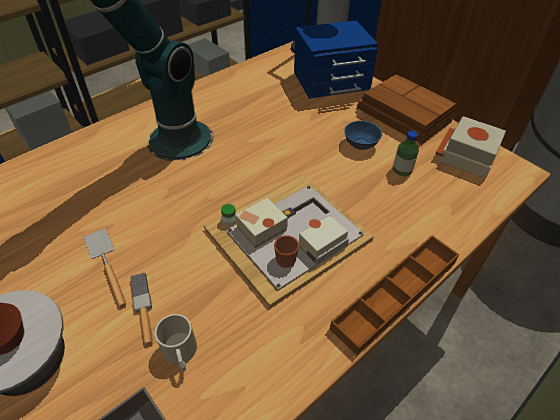

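The top view shows the fixture around (295,205), the moving half at (312,218), the pin at (283,218), the slot corner at (254,218), the jar at (327,248) and the cup at (318,180). The scene view agrees. The network's cup estimate is wrong because it matches the fixture origin, so I'll fit the fixture frame and check it on enlarged crops.

```bash
cat > fit.py <<'E'
from look import *
from scipy.optimize import least_squares
def measure():
    out={}
    P={c:shot(c) for c in("scene","top")}
    for c,p in P.items():
        for n in "fixture rear_face near_face pin slot_corner slot_end bisque_cup soap_jar".split():
            for r in tip_of(p,n)[:1]: out[c,n]=np.array(r['xyz'])
    return P,out
def W(f,x,y):
    c,s=np.cos(f[2]),np.sin(f[2]); return np.array([f[0]+c*x-s*y,f[1]+s*x+c*y])
def model(v):
    X,Y=-.03+v[4],-.055+v[3]
    return dict(fixture=(0,0),rear_face=(X,Y-.055),near_face=(X-.0475,Y),pin=(X,Y+.09),slot_corner=(-.03,.145),slot_end=(.03,.145))
def fit(out):
    def res(v):
        m=model(v); return np.concatenate([W(v,*m[n])-x[:2] for (c,n),x in out.items() if n in m])
    return least_squares(res,[.558,-.015,-.03,.013,0],loss='soft_l1',f_scale=.004).x
E
python3 - <<'E'
from fit import *
P,o=measure();v=fit(o);print('fix x,y',v[:2].round(4),'yaw',np.degrees(v[2]).round(2),'carr,close',v[3:].round(4))
m=model(v)
for k,x in o.items(): print(k,x.round(3), (W(v,*m[k[1]])-x[:2]).round(4) if k[1] in m else '')
crops=[]
for c,p in P.items():
    rs=cut_out(p,'bisque_cup')
    for r in rs[:2]:
        ys,xs=np.nonzero(r['region']);print(c,'cup',r['score'],xs.min(),xs.max(),ys.min(),ys.max(),len(xs))
    x0,y0=(200,170) if c=='scene' else (225,150)
    S=4 if c=='top' else 3.2
    w,h=(150,120) if c=='top' else (187,150)
    im=cv2.resize(p['img'][y0:y0+h,x0:x0+w,::-1],(600,480),interpolation=cv2.INTER_CUBIC)
    X,Y=-.03+v[4],-.055+v[3]
    pts=[(-.03,.145,.026),(.03,.145,.026),(X,Y+.09,.035)]+[(X+a*.0475,Y+b*.055,.081) for a in(-1,1) for b in(-1,1)]
    for q in pts:
        u=px(p,[*W(v,*q[:2]),q[2]]);cv2.circle(im,tuple(int(t) for t in ((u-[x0,y0]+.5)*600/w)),4,(255,0,255),1)
    cv2.imwrite(f'pics/crop_{c}.png',im)
E
```

```text
fix x,y [ 0.557 -0.016] yaw -2.56 carr,close [ 0.0118 -0.0011]
('scene', 'fixture') [ 0.554 -0.021 -0.001] [0.003  0.0051]
('scene', 'rear_face') [ 0.52  -0.112  0.058] [ 0.0015 -0.0011]
('scene', 'near_face') [ 0.478 -0.052  0.055] [-0.0018 -0.0039]
('scene', 'pin') [0.527 0.032 0.036] [0.0012 0.    ]
('scene', 'slot_corner') [0.535 0.136 0.028] [-0.0016 -0.0055]
('scene', 'slot_end') [0.59  0.128 0.026] [ 0.0034 -0.0008]
('scene', 'bisque_cup') [ 0.65  -0.079  0.028] 
('scene', 'soap_jar') [ 0.431 -0.103  0.02 ] 
('top', 'fixture') [ 0.56  -0.017 -0.   ] [-0.0027  0.0014]
('top', 'rear_face') [ 0.519 -0.11   0.055] [ 0.0025 -0.0028]
('top', 'near_face') [ 0.66  -0.422  0.   ] [-0.1838  0.3661]
('top', 'pin') [0.527 0.03  0.034] [0.0009 0.0025]
('top', 'slot_corner') [0.533 0.13  0.028] [0.0008 0.0006]
('top', 'slot_end') [0.596 0.128 0.025] [-0.0022 -0.0009]
('top', 'bisque_cup') [ 0.647 -0.074  0.025] 
('top', 'soap_jar') [ 0.437 -0.103  0.02 ] 
scene cup 0.91 274 298 236 267 640
top cup 0.67 309 328 170 190 326
top cup 0.29 132 161 178 202 556
```

View pics/crop_top.png

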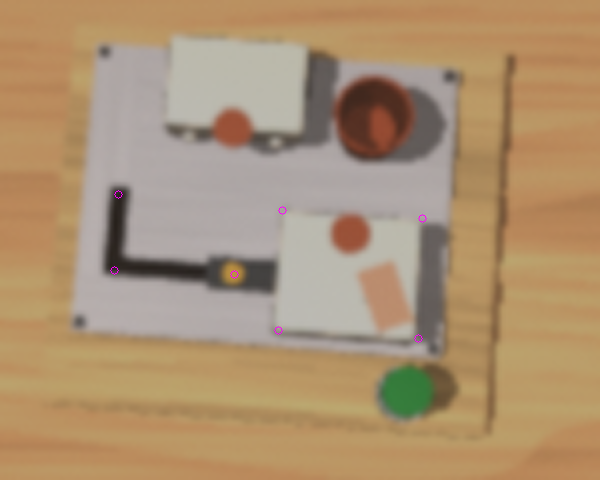

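View pics/crop_scene.png

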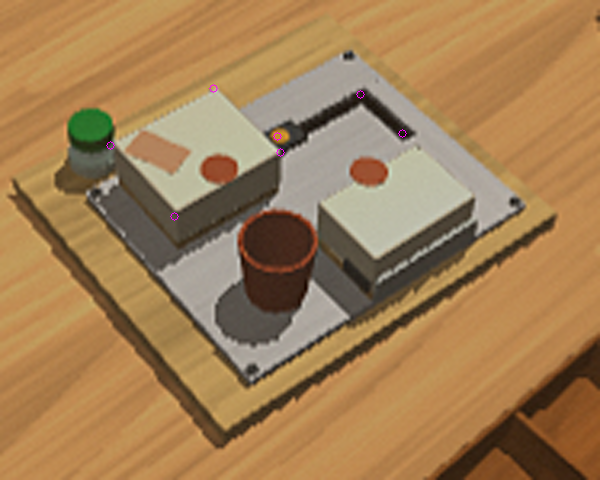

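The crops show the frame roughly right, but the plate's bolts in the top crop, at (104,51), (450,76), (78,322) and (434,348), suggest a slightly larger yaw. I'll back-project the bolts and the moving half's top corners to settle it.

```bash
cat >> look.py <<'E'
def back(p,uv,z):
    K=np.array([[p['fx'],0,p['cx']],[0,p['fy'],p['cy']],[0,0,1]],float)
    n=cv2.undistortPoints(np.array([[uv]],float),K,np.array(p['distortion'],float)).ravel()
    R=np.array(p['R']);t=np.array(p['t']).ravel();C=-R.T@t;d=R.T@np.array([*n,1]);return (C+d*(z-C[2])/d[2])[:2]
E
python3 - <<'E'
from look import *
p=shot('top');q=shot('scene')
def T(u,v,z): return back(p,(225+u/4-.5,150+v/4-.5),z)
def S(u,v,z): return back(q,(200+u*187/600-.5,170+v*187/600-.5),z)
b=[T(*a,.026) for a in((104,51),(450,76),(78,322),(434,348))];print('top bolts',np.round(b,3))
c=[S(*a,.026) for a in((516,203),(252,370),(348,57),(96,195))];print('scene bolts',np.round(c,3))
for b in(b,c):
    for i,j in((0,1),(2,3)): d=b[i]-b[j];print('yaw',np.degrees(np.arctan2(-d[0],d[1])))
    for i,j in((0,2),(1,3)): d=b[i]-b[j];print('yaw',np.degrees(np.arctan2(d[1],d[0])))
print('block top',np.round([T(*a,.081) for a in((278,210),(421,219),(276,332),(414,340))],3))
print('block scene far-left.. ',np.round([S(*a,.081) for a in((213,90),(280,155),(182,213),(116,148))],3))
print('corner',T(116,263,.026),S(362,97,.026))
E
```

```text
top bolts [[ 0.715  0.143]
 [ 0.696 -0.143]
 [ 0.489  0.159]
 [ 0.471 -0.129]]
scene bolts [[ 0.715  0.145]
 [ 0.694 -0.141]
 [ 0.489  0.157]
 [ 0.47  -0.128]]
yaw -3.854380704514913
yaw -3.6367968195180653
yaw -4.043294993459878
yaw -3.740321482821701
yaw -4.301545418781292
yaw -3.7331100459567534
yaw -3.266015520925045
yaw -3.5108735023569886
block top [[ 0.573 -0.002]
 [ 0.567 -0.113]
 [ 0.478 -0.001]
 [ 0.472 -0.107]]
block scene far-left..  [[ 0.48  -0.002]
 [ 0.575 -0.008]
 [ 0.57  -0.11 ]
 [ 0.479 -0.108]]
corner [0.53784424 0.1294796 ] [0.53568133 0.13093406]
```

>>> {"method": "servo_tool", "body": {"targets": [[[0.023, 0.031, 0, 0.082, 0], [0.023, 0.031, 0, 0.082, 0], [0.023, 0.031, 0, 0.082, 0], [0.023, 0.031, 0, 0.082, 0], [0.023, 0.031, 0, 0.082, 0]]]}}

```text
t: 3.0
tool_pos: [0.2896, -0.4701, 0.2129]
eef_rot: [[0.775, 0.632, 0.0], [0.632, -0.775, -0.001], [-0.0, 0.001, -1.0]]
wrist_force: [0.4, 0.0, 0.1]
gripper_width: 0.144
finger_force: 0.0
```

>>> {"method": "servo_tool", "body": {"targets": [[[0.023, 0.031, 0, 0.082, 0], [0.023, 0.031, 0, 0.082, 0], [0.023, 0.031, 0, 0.082, 0], [0.023, 0.031, 0, 0.082, 0], [0.023, 0.031, 0, 0.082, 0]]]}}

```text
t: 3.5
tool_pos: [0.4046, -0.3151, 0.213]
eef_rot: [[0.459, 0.888, 0.001], [0.888, -0.459, -0.001], [-0.0, 0.001, -1.0]]
wrist_force: [0.7, -0.9, 0.2]
gripper_width: 0.004
finger_force: 0.0
```

>>> {"method": "servo_tool", "body": {"targets": [[[0.023, 0.031, 0, 0.082, 0], [0.023, 0.031, 0, 0.082, 0], [0.022, 0.03, 0, 0.082, 0], [0.022, 0.03, 0, 0.082, 0], [0.022, 0.03, 0, 0.082, 0]]]}}

```text
t: 4.0
tool_pos: [0.5166, -0.1632, 0.213]
eef_rot: [[0.067, 0.998, 0.001], [0.998, -0.067, -0.0], [-0.0, 0.001, -1.0]]
wrist_force: [-0.2, 0.4, 0.5]
gripper_width: -0.003
finger_force: 0.0
```

>>> {"method": "servo_tool", "body": {"targets": [[[0, 0, -0.03, 0, 0], [0, 0, -0.03, 0, 0], [0, 0, -0.03, 0, 0], [0, 0, -0.03, 0, 0], [0, 0, -0.03, 0, 0]]]}}

```text
t: 4.5
tool_pos: [0.516, -0.1645, 0.0617]
eef_rot: [[0.07, 0.998, 0.001], [0.998, -0.07, -0.0], [-0.0, 0.001, -1.0]]
wrist_force: [0.5, 0.2, -0.2]
gripper_width: -0.002
finger_force: 0.0
```

>>> {"method": "servo_tool", "body": {"targets": [[[0.0005, 0.01, 0, 0, 0], [0.0005, 0.01, 0, 0, 0], [0.0005, 0.008, 0, 0, 0], [0.0003, 0.006, 0, 0, 0], [0.0003, 0.004, 0, 0, 0]]]}}

```text
t: 5.0
tool_pos: [0.5189, -0.1255, 0.064]
eef_rot: [[0.069, 0.998, 0.002], [0.998, -0.069, -0.001], [-0.001, 0.002, -1.0]]
wrist_force: [0.1, -0.2, -0.1]
gripper_width: 0.001
finger_force: 0.0
```

>>> {"method": "servo_tool", "body": {"targets": [[[0.0003, 0.005, 0, 0, 0], [0.0005, 0.008, 0, 0, 0], [0.0006, 0.009, 0, 0, 0], [0.0006, 0.009, 0, 0, 0], [0.0006, 0.009, 0, 0, 0]]]}}

```text
t: 5.5
tool_pos: [0.5206, -0.0854, 0.0627]
eef_rot: [[0.07, 0.998, -0.0], [0.998, -0.07, 0.0], [0.0, -0.0, -1.0]]
wrist_force: [-1.4, -0.1, 0.3]
gripper_width: -0.004
finger_force: 0.0
```

>>> {"method": "servo_tool", "body": {"targets": [[[0.0006, 0.009, 0, 0, 0], [0.0006, 0.009, 0, 0, 0], [0.0006, 0.008, 0, 0, 0], [0.0005, 0.007, 0, 0, 0], [0.0004, 0.005, 0, 0, 0]]]}}

```text
t: 6.0
tool_pos: [0.5233, -0.0475, 0.0627]
eef_rot: [[0.069, 0.998, 0.0], [0.998, -0.069, 0.0], [0.0, 0.0, -1.0]]
wrist_force: [-0.5, -0.8, 1.3]
gripper_width: -0.0
finger_force: 0.0
```

```bash
python3 - <<'E'
from look import *
for c in("top","scene"):
    p=shot(c)
    tips(p,["pin","slot_corner","near_face"])
    x0,y0,w,h=(200,170,187,150) if c=='scene' else (225,150,150,120)
    cv2.imwrite(f'pics/push1_{c}.png',cv2.resize(p['img'][y0:y0+h,x0:x0+w,::-1],(600,480),interpolation=cv2.INTER_CUBIC))
E
```

```text
pin [0.528 0.032 0.035] 0.71 [283. 218.]
slot_corner [0.534 0.127 0.026] 0.74 [254. 217.]
near_face [ 0.478 -0.052  0.062] 0.88 [310. 233.]
pin [0.53  0.035 0.033] 0.94 [287. 213.]
slot_corner [0.534 0.133 0.028] 0.65 [313. 199.]
near_face [ 0.48  -0.051  0.053] 0.97 [252. 212.]
```

View pics/push1_scene.png

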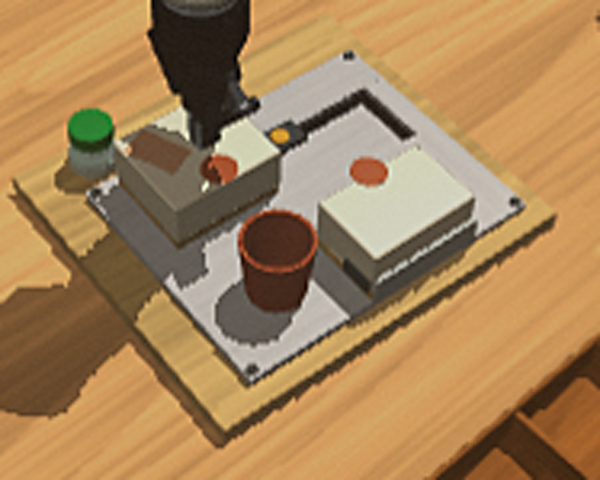

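The block and the pin have not moved: the pin is still at crop (283,135). The fingertips show above the block's top at about crop (205,145), with no contact force. I'll check where the tip really is against the reported pose before moving again.

```bash
python3 - <<'E'
from look import *
s=get_state();print(s['t'],s['tool_pos'],s['wrist_force'],s['q'])
for c in("top","scene"):
    p=shot(c)
    x0,y0,w=(200,170,187) if c=='scene' else (225,150,150)
    for z in(.046,.081,.1,.13): print(c,z,(px(p,[.5233,-.0475,z])-[x0,y0])*600/w)
E
```

```text
6.4 [ 0.5232011  -0.0488362   0.06265786] [ 0.12576346  0.42312022 -0.01938865] [ 21.22897972  29.72767914 -24.24299391 114.15227818  18.55298081
  39.83967697 -18.64083014]
top 0.046 [332. 276.]
top 0.081 [336. 272.]
top 0.1 [336. 268.]
top 0.13 [336. 264.]
scene 0.046 [202.13903743 166.84491979]
scene 0.081 [202.13903743 141.17647059]
scene 0.1 [202.13903743 125.13368984]
scene 0.13 [202.13903743 102.67379679]
```

View pics/push1_top.png

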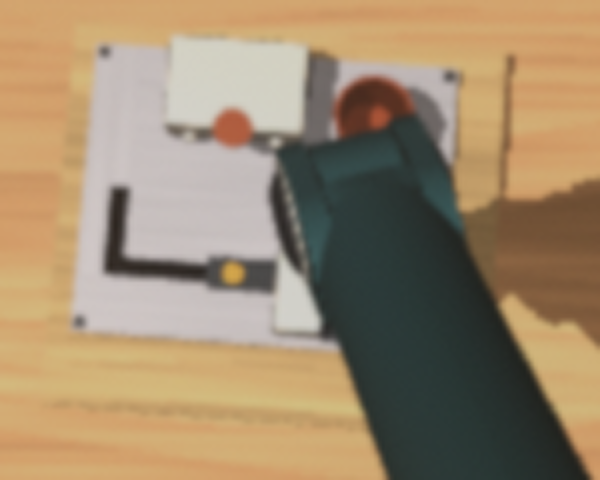

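The top view shows the arm over the block, and the plate and pin unchanged. In the scene view the visible tip matches a height of about 0.075–0.08, not the 0.046 the reported pose implies. I'll back straight off the way I came and measure the tip in free space.

>>> {"method": "servo_tool", "body": {"targets": [[[-0.0015, -0.023, 0, 0, 0], [-0.0015, -0.023, 0, 0, 0], [-0.0015, -0.023, 0, 0, 0], [-0.0015, -0.023, 0, 0, 0], [-0.0015, -0.023, 0, 0, 0]]]}}

```text
t: 7.0
tool_pos: [0.5156, -0.1644, 0.0627]
eef_rot: [[0.07, 0.998, 0.0], [0.998, -0.07, -0.0], [-0.0, 0.0, -1.0]]
wrist_force: [0.1, 0.1, -0.5]
gripper_width: 0.003
finger_force: 0.0
```

```bash
python3 - <<'E'
from look import *
s=get_state();T=s['tool_pos'];print(s['t'],T,s['wrist_force'])
p=shot('scene');x0,y0,w,h=180,150,150,120
tips(p,["pin","near_face","rear_face"])
im=cv2.resize(p['img'][y0:y0+h,x0:x0+w,::-1],(800,640)[:2],interpolation=cv2.INTER_CUBIC)[:600]
for z,col in((T[2]-.017,(255,0,255)),(.081,(0,255,255)),(.1,(255,255,0))):
    u=px(p,[T[0],T[1],z]);u2=((u-[x0,y0]+.5)*800/w).astype(int);print(z,u,u2);cv2.circle(im,tuple(int(a) for a in u2),5,col,1)
cv2.imwrite('pics/tip.png',im)
E
```

```text
7.0 [ 0.51558506 -0.16443059  0.06271784] [ 0.05818621  0.12348344 -0.5091412 ]
pin [ 0.438  0.464 -0.001] 0.54 [361. 145.]
near_face [ 0.481 -0.052  0.055] 0.65 [252. 213.]
rear_face [ 0.516 -0.112  0.06 ] 0.7 [243. 229.]
0.04571784469654107 [228. 242.] [258 493]
0.081 [227. 234.] [253 450]
0.1 [226. 229.] [248 424]
```

View pics/tip.png

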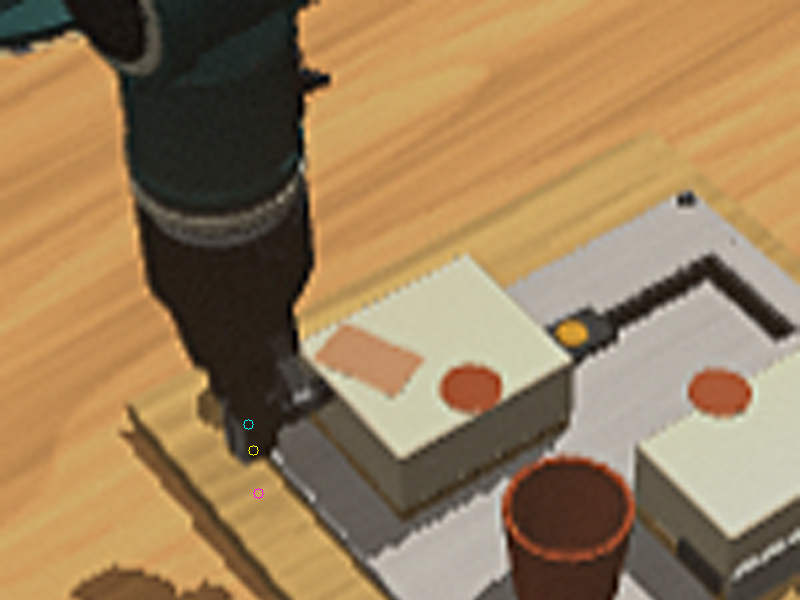

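Tip visible at about (245,462) in this crop, versus (258,493) predicted. So the fingertips are really about 30–40 mm higher than the reported pose implies, and they passed just over the block, which explains the lack of force. There is also an odd part at (310,390). I'll descend in small safe steps over bare board, watching the force, and measure again.

>>> {"method": "servo_tool", "body": {"targets": [[[0, 0, -0.005, 0, 0], [0, 0, -0.005, 0, 0], [0, 0, -0.005, 0, 0], [0, 0, -0.003, 0, 0], [0, 0, 0, 0, 0]]]}}

```text
t: 7.7
tool_pos: [0.5153, -0.1628, 0.044]
eef_rot: [[0.069, 0.998, -0.001], [0.998, -0.069, 0.0], [0.0, -0.001, -1.0]]
wrist_force: [0.1, 0.1, 0.1]
gripper_width: -0.001
finger_force: 0.0
```

```bash
python3 - <<'E'
from look import *
s=get_state();T=s['tool_pos'];print(s['t'],T,s['wrist_force'])
p=shot('scene');x0,y0,w,h=200,180,80,60
im=cv2.resize(p['img'][y0:y0+h,x0:x0+w,::-1],(800,600),interpolation=cv2.INTER_CUBIC)
im=cv2.convertScaleAbs(im,alpha=2.2,beta=10)
for z,col in((T[2]-.017,(255,0,255)),(.081,(0,255,255))):
    u2=((px(p,[T[0],T[1],z])-[x0,y0]+.5)*10).astype(int);print(z,u2);cv2.circle(im,tuple(int(a) for a in u2),6,col,2)
cv2.imwrite('pics/tip2.png',im)
E
```

```text
7.7 [ 0.51534631 -0.16284228  0.04401672] [0.11496442 0.10395018 0.1450091 ]
0.02701671862432286 [295 665]
0.081 [275 545]
```

View pics/tip2.png

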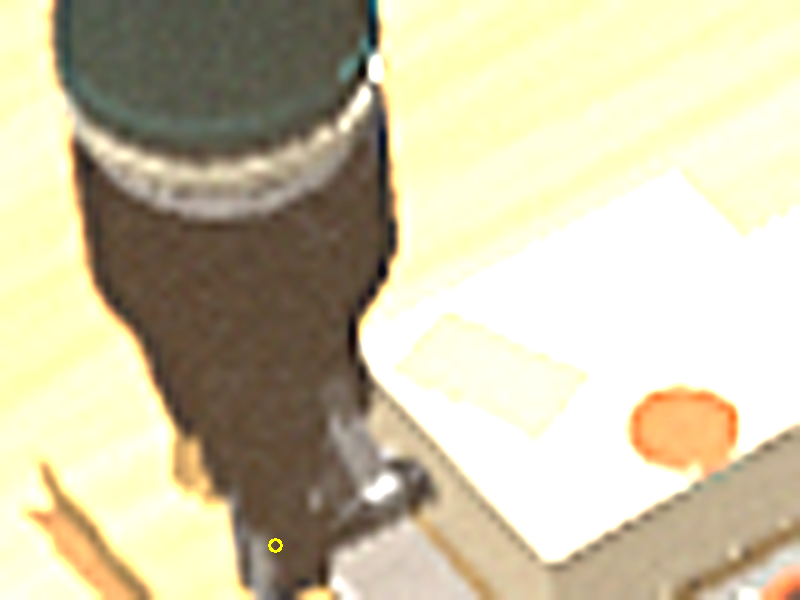

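The picture has the tip at about (280,600), so z is about 0.054, again higher than reported, and there is no force. A decisive test is to go 12 mm lower over the board. The reported pose would put the tips 3 mm into the plywood there.

>>> {"method": "servo_tool", "body": {"targets": [[[0, 0, -0.003, 0, 0], [0, 0, -0.003, 0, 0], [0, 0, -0.003, 0, 0], [0, 0, -0.002, 0, 0], [0, 0, -0.001, 0, 0]]]}}

```text
t: 8.25
tool_pos: [0.5156, -0.1633, 0.0324]
eef_rot: [[0.07, 0.998, -0.0], [0.998, -0.07, 0.0], [0.0, -0.0, -1.0]]
wrist_force: [-0.8, -0.4, -0.7]
gripper_width: 0.003
finger_force: 0.0
```

```bash
python3 - <<'E'
from look import *
s=get_state();T=s['tool_pos'];print(s['t'],T,s['wrist_force'],s['effort'],s['q'])
p=shot('scene');x0,y0,w,h=205,195,80,60
im=cv2.resize(p['img'][y0:y0+h,x0:x0+w,::-1],(800,600),interpolation=cv2.INTER_CUBIC)
im=cv2.convertScaleAbs(im,alpha=1.6,beta=20)
for z,col in((T[2]-.017,(255,0,255)),(.081,(0,255,255)),(.045,(255,255,0))):
    u2=((px(p,[T[0],T[1],z])-[x0,y0]+.5)*10).astype(int);print(z,u2);cv2.circle(im,tuple(int(a) for a in u2),6,col,2)
cv2.imwrite('pics/tip3.png',im)
E
```

```text
8.25 [ 0.5155707  -0.16327539  0.03239453] [-0.78923469 -0.3807778  -0.67005928] [ 2.31646205e-02 -4.88162291e+01 -5.30947924e+00 -1.63951027e+01
  5.20742411e-03  3.43178755e-03  2.10130362e-03] [ 31.59350017  33.51045514 -22.1248035  112.71815696  19.97742572
  37.48207852  -7.24240183]
0.01539453017697097 [245 545]
0.081 [225 395]
0.045 [235 475]
```

View pics/tip3.png

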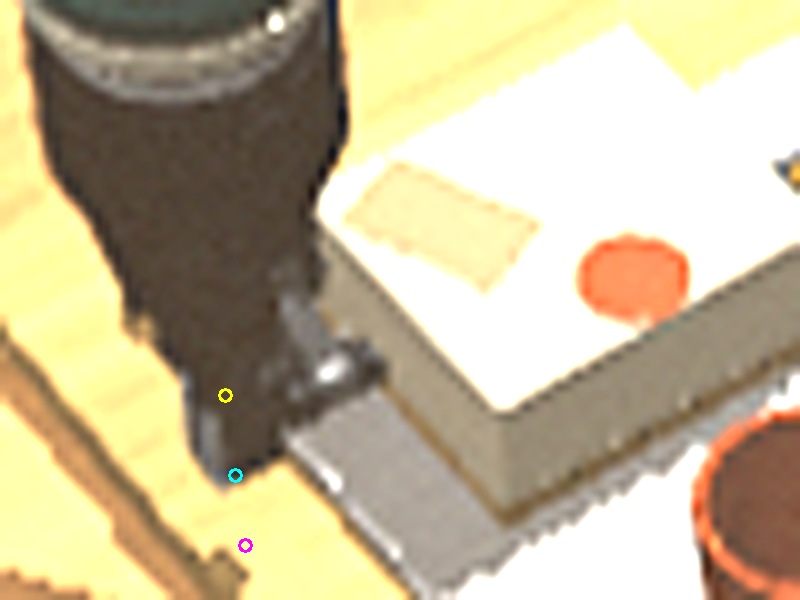

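The last view shows the tips at about (225,488), still clear of the board with no force. They are 35 mm or so above the reported value, so they are now at z of about 0.05, a good height on the block's face (36–81). I'll push slowly at this height and track the pin with the network.

>>> {"method": "servo_tool", "body": {"targets": [[[0.0004, 0.006, 0, 0, 0], [0.0004, 0.006, 0, 0, 0], [0.0004, 0.006, 0, 0, 0], [0.0004, 0.006, 0, 0, 0], [0.0004, 0.006, 0, 0, 0]]]}}

```text
t: 8.8
tool_pos: [0.5178, -0.1325, 0.0328]
eef_rot: [[0.07, 0.998, 0.0], [0.998, -0.07, 0.0], [0.0, 0.0, -1.0]]
wrist_force: [-0.2, 0.5, -0.9]
gripper_width: -0.002
finger_force: 0.0
```

>>> {"method": "servo_tool", "body": {"targets": [[[0.0004, 0.005, 0, 0, 0], [0.0004, 0.005, 0, 0, 0], [0.0004, 0.005, 0, 0, 0], [0.0004, 0.005, 0, 0, 0], [0.0004, 0.005, 0, 0, 0]]]}}

```text
t: 9.3
tool_pos: [0.5195, -0.1089, 0.0327]
eef_rot: [[0.071, 0.997, -0.0], [0.997, -0.071, -0.001], [-0.001, -0.0, -1.0]]
wrist_force: [-0.2, -3.1, 1.6]
gripper_width: -0.004
finger_force: 1.8
```

```bash
python3 - <<'E'
from look import *
for c in("top","scene"): tips(shot(c),["pin","near_face","soap_jar"])
E
```

```text
pin [0.524 0.044 0.035] 0.84 [280. 219.]
near_face [ 0.478 -0.044  0.058] 0.89 [307. 233.]
soap_jar [ 0.432 -0.103  0.019] 0.53 [325. 249.]
pin [0.532 0.047 0.037] 0.81 [291. 210.]
near_face [ 0.479 -0.036  0.057] 0.91 [257. 209.]
soap_jar [ 0.435 -0.102  0.019] 0.69 [230. 220.]
```

Contact: the pin has moved about 12 mm with a steady 3 N. I'll continue to the corner and slow down near the end.

>>> {"method": "servo_tool", "body": {"targets": [[[0.0005, 0.008, 0, 0, 0], [0.0005, 0.008, 0, 0, 0], [0.0005, 0.008, 0, 0, 0], [0.0005, 0.008, 0, 0, 0], [0.0005, 0.008, 0, 0, 0]]]}}

```text
t: 10.2
tool_pos: [0.5225, -0.0676, 0.0327]
eef_rot: [[0.07, 0.998, 0.0], [0.998, -0.07, -0.0], [-0.0, 0.0, -1.0]]
wrist_force: [1.7, -3.8, -1.8]
gripper_width: 0.003
finger_force: 1.9
```

>>> {"method": "servo_tool", "body": {"targets": [[[0.0005, 0.007, 0, 0, 0], [0.0005, 0.007, 0, 0, 0], [0.0005, 0.006, 0, 0, 0], [0.0003, 0.005, 0, 0, 0], [0.0002, 0.004, 0, 0, 0]]]}}

```text
t: 10.7
tool_pos: [0.5243, -0.0388, 0.0327]
eef_rot: [[0.07, 0.998, 0.0], [0.998, -0.07, 0.0], [0.0, 0.0, -1.0]]
wrist_force: [2.2, -3.1, -1.9]
gripper_width: -0.001
finger_force: 1.7
```

```bash
python3 - <<'E'
from look import *
for c in("top","scene"): tips(shot(c),["pin","slot_corner"])
E
```

```text
pin [0.531 0.113 0.036] 0.71 [258. 217.]
slot_corner [0.533 0.129 0.029] 0.93 [254. 217.]
pin [0.536 0.116 0.038] 0.71 [309. 199.]
slot_corner [0.534 0.136 0.03 ] 0.87 [313. 198.]
```

>>> {"method": "servo_tool", "body": {"targets": [[[0.0003, 0.004, 0, 0, 0], [0.0002, 0.003, 0, 0, 0], [0.0001, 0.002, 0, 0, 0], [0.0001, 0.001, 0, 0, 0], [0.0001, 0.001, 0, 0, 0]]]}}

```text
t: 11.5
tool_pos: [0.5247, -0.0284, 0.0326]
eef_rot: [[0.07, 0.998, -0.001], [0.998, -0.07, -0.0], [-0.0, -0.001, -1.0]]
wrist_force: [-1.5, -2.1, 1.5]
gripper_width: -0.001
finger_force: 1.6
```

>>> {"method": "servo_tool", "body": {"targets": [[[0.0001, 0.001, 0, 0, 0], [0.0001, 0.001, 0, 0, 0], [0, 0.001, 0, 0, 0]]]}}

```text
t: 11.8
tool_pos: [0.5249, -0.0253, 0.0326]
eef_rot: [[0.07, 0.998, -0.001], [0.998, -0.07, -0.0], [-0.0, -0.001, -1.0]]
wrist_force: [-2.3, -2.8, 0.6]
gripper_width: -0.001
finger_force: 1.6
```

>>> {"method": "servo_tool", "body": {"targets": [[[0.0001, 0.001, 0, 0, 0], [0, 0.001, 0, 0, 0]]]}}

```text
t: 12.0
tool_pos: [0.5251, -0.0233, 0.0326]
eef_rot: [[0.07, 0.998, -0.0], [0.998, -0.07, -0.0], [-0.0, -0.0, -1.0]]
wrist_force: [-1.6, -2.5, 1.7]
gripper_width: 0.001
finger_force: 1.5
```

>>> {"method": "servo_tool", "body": {"targets": [[[0.0001, 0.001, 0, 0, 0], [0, 0.001, 0, 0, 0]]]}}

```text
t: 12.2
tool_pos: [0.5252, -0.0218, 0.0326]
eef_rot: [[0.07, 0.998, -0.0], [0.998, -0.07, -0.001], [-0.001, -0.0, -1.0]]
wrist_force: [-2.6, -5.7, 1.4]
gripper_width: -0.004
finger_force: 3.0
```

>>> {"method": "servo_tool", "body": {"targets": [[[0.0001, 0.001, 0, 0, 0], [0, 0.001, 0, 0, 0]]]}}

```text
t: 12.4
tool_pos: [0.5252, -0.0217, 0.0326]
eef_rot: [[0.071, 0.997, -0.001], [0.997, -0.071, -0.003], [-0.003, -0.001, -1.0]]
wrist_force: [-3.3, -10.1, 2.4]
gripper_width: 0.005
finger_force: 5.1
```

The force rose to 10 N with no further motion, so the pin is in the corner. Now I'll back off, lift clear, turn 90° and go round to the near face.

>>> {"method": "servo_tool", "body": {"targets": [[[-0.0005, -0.008, 0, 0, 0], [-0.001, -0.014, 0, 0, 0], [-0.001, -0.014, 0, 0, 0], [0, 0, 0.045, 0, 0], [0, 0, 0.045, 0, 0]]]}}

```text
t: 12.9
tool_pos: [0.522, -0.0565, 0.1225]
eef_rot: [[0.072, 0.997, -0.003], [0.997, -0.072, 0.001], [0.001, -0.003, -1.0]]
wrist_force: [1.5, -0.8, -0.5]
gripper_width: 0.003
finger_force: 0.0
```

```bash
python3 - <<'E'
from look import *
s=get_state();print(s['t'],s['tool_pos'],s['wrist_force'])
for c in("top","scene"): tips(shot(c),["pin","slot_corner","near_face","soap_jar","bisque_cup"])
E
```

```text
12.9 [ 0.52199785 -0.05645264  0.12251082] [ 1.49512141 -0.81150202 -0.5211062 ]
pin [0.53  0.131 0.031] 0.71 [253. 218.]
near_face [0.484 0.048 0.06 ] 0.78 [278. 231.]
soap_jar [ 0.56  -0.017 -0.   ] 0.15 [298. 210.]
bisque_cup [ 0.647 -0.076  0.027] 0.61 [317. 183.]
pin [0.537 0.131 0.035] 0.63 [313. 198.]
slot_corner [0.537 0.135 0.026] 0.69 [314. 199.]
near_face [0.484 0.046 0.054] 0.56 [280. 197.]
soap_jar [ 0.437 -0.101  0.02 ] 0.79 [230. 220.]
bisque_cup [ 0.652 -0.083  0.026] 0.81 [284. 262.]
```

>>> {"method": "servo_tool", "body": {"targets": [[[-0.008, 0.009, 0.01, -0.143, 0], [-0.008, 0.009, 0, -0.143, 0], [-0.008, 0.009, 0, -0.143, 0], [-0.008, 0.009, 0, -0.143, 0], [-0.008, 0.009, 0, -0.143, 0]]]}}

```text
t: 14.0
tool_pos: [0.4826, -0.0098, 0.1324]
eef_rot: [[0.711, 0.703, -0.0], [0.703, -0.711, 0.0], [-0.0, -0.0, -1.0]]
wrist_force: [1.1, 0.1, -0.2]
gripper_width: -0.001
finger_force: 0.0
```

>>> {"method": "servo_tool", "body": {"targets": [[[-0.008, 0.01, 0, -0.143, 0], [-0.008, 0.01, 0, -0.143, 0], [-0.008, 0.01, 0, -0.143, 0], [-0.008, 0.01, 0, -0.143, 0], [-0.008, 0.01, 0, -0.143, 0]]]}}

```text
t: 14.5
tool_pos: [0.4425, 0.0402, 0.1324]
eef_rot: [[0.998, 0.065, -0.001], [0.065, -0.998, -0.0], [-0.001, -0.0, -1.0]]
wrist_force: [-0.0, 0.2, 0.3]
gripper_width: 0.0
finger_force: 0.0
```

>>> {"method": "servo_tool", "body": {"targets": [[[-0.006, 0.01, 0, -0.13, 0], [0, 0, -0.025, 0, 0], [0, 0, -0.025, 0, 0], [0, 0, -0.025, 0, 0], [0, 0, -0.025, 0, 0]]]}}

```text
t: 15.0
tool_pos: [0.437, 0.0499, 0.0317]
eef_rot: [[0.998, -0.059, 0.0], [-0.059, -0.998, 0.0], [0.0, -0.0, -1.0]]
wrist_force: [0.5, -0.9, 0.9]
gripper_width: -0.0
finger_force: 0.0
```

>>> {"method": "servo_tool", "body": {"targets": [[[0.008, -0.0005, 0, 0, 0], [0.008, -0.0005, 0, 0, 0], [0.008, -0.0005, 0, 0, 0], [0.006, -0.0004, 0, 0, 0], [0.004, -0.0003, 0, 0, 0]]]}}

```text
t: 15.5
tool_pos: [0.4717, 0.0474, 0.0335]
eef_rot: [[0.998, -0.06, 0.0], [-0.06, -0.998, -0.0], [0.0, 0.0, -1.0]]
wrist_force: [-5.0, 0.2, 3.4]
gripper_width: -0.003
finger_force: 2.4
```

>>> {"method": "servo_tool", "body": {"targets": [[[0.004, -0.0003, 0, 0, 0], [0.004, -0.0003, 0, 0, 0], [0.004, -0.0003, 0, 0, 0], [0.004, -0.0003, 0, 0, 0], [0.004, -0.0003, 0, 0, 0]]]}}

```text
t: 16.0
tool_pos: [0.4897, 0.0459, 0.0327]
eef_rot: [[0.998, -0.059, -0.003], [-0.059, -0.998, -0.0], [-0.003, 0.001, -1.0]]
wrist_force: [-4.8, 0.8, 2.8]
gripper_width: -0.003
finger_force: 2.5
```

```bash
python3 - <<'E'
from look import *
for c in("top","scene"): tips(shot(c),["pin","slot_end","rear_face"])
E
```

```text
pin [0.549 0.126 0.034] 0.73 [254. 211.]
slot_end [0.594 0.13  0.026] 0.63 [254. 198.]
rear_face [ 0.541 -0.01   0.059] 0.45 [297. 213.]
pin [0.555 0.132 0.034] 0.64 [317. 201.]
slot_end [0.59  0.128 0.025] 0.71 [324. 211.]
rear_face [ 0.548 -0.016  0.06 ] 0.67 [278. 219.]
```

The pin is going round the corner freely, at about 5 N. I'll continue.

>>> {"method": "servo_tool", "body": {"targets": [[[0.006, -0.0004, 0, 0, 0], [0.007, -0.0004, 0, 0, 0], [0.007, -0.0004, 0, 0, 0], [0.006, -0.0004, 0, 0, 0], [0.005, -0.0003, 0, 0, 0]]]}}

```text
t: 16.9
tool_pos: [0.5214, 0.0438, 0.0325]
eef_rot: [[0.998, -0.059, -0.002], [-0.059, -0.998, -0.001], [-0.002, 0.001, -1.0]]
wrist_force: [-4.5, -0.5, 4.3]
gripper_width: 0.0
finger_force: 2.6
```

>>> {"method": "servo_tool", "body": {"targets": [[[0.003, -0.0002, 0, 0, 0], [0.002, -0.0001, 0, 0, 0], [0.001, -0.0001, 0, 0, 0], [0.001, -0.0001, 0, 0, 0]]]}}

```text
t: 17.3
tool_pos: [0.5287, 0.0433, 0.0325]
eef_rot: [[0.998, -0.059, -0.001], [-0.059, -0.998, -0.0], [-0.001, 0.0, -1.0]]
wrist_force: [-5.4, -1.2, 1.9]
gripper_width: -0.001
finger_force: 2.3
```

>>> {"method": "servo_tool", "body": {"targets": [[[0.001, -0.0001, 0, 0, 0], [0.001, 0, 0, 0, 0]]]}}

```text
t: 17.5
tool_pos: [0.5308, 0.0432, 0.0325]
eef_rot: [[0.998, -0.059, -0.001], [-0.059, -0.998, -0.0], [-0.001, 0.0, -1.0]]
wrist_force: [-4.7, -2.6, 0.5]
gripper_width: -0.002
finger_force: 2.3
```

>>> {"method": "servo_tool", "body": {"targets": [[[0.001, -0.0001, 0, 0, 0], [0.001, 0, 0, 0, 0]]]}}

```text
t: 17.7
tool_pos: [0.5312, 0.0431, 0.0325]
eef_rot: [[0.998, -0.059, -0.004], [-0.059, -0.998, -0.001], [-0.004, 0.001, -1.0]]
wrist_force: [-10.9, -1.0, 7.5]
gripper_width: 0.004
finger_force: 5.4
```

>>> {"method": "servo_tool", "body": {"targets": [[[0.001, 0, 0, 0, 0], [0.0005, 0, 0, 0, 0], [0, 0, 0, 0, 0]]]}}

```text
t: 18.0
tool_pos: [0.5312, 0.0431, 0.0324]
eef_rot: [[0.998, -0.059, -0.007], [-0.059, -0.998, -0.001], [-0.006, 0.002, -1.0]]
wrist_force: [-12.7, -1.0, 10.0]
gripper_width: 0.003
finger_force: 6.3
```

>>> {"method": "servo_tool", "body": {"targets": [[[-0.006, 0.0004, 0, 0, 0], [-0.015, 0.001, 0, 0, 0], [-0.02, 0.001, 0, 0, 0], [-0.02, 0.001, 0, 0, 0], [-0.02, 0.001, 0, 0, 0]]]}}

```text
t: 18.5
tool_pos: [0.4552, 0.0485, 0.0333]
eef_rot: [[0.998, -0.059, 0.005], [-0.059, -0.998, 0.001], [0.005, -0.002, -1.0]]
wrist_force: [-0.1, 0.1, 0.1]
gripper_width: -0.004
finger_force: 0.0
```

>>> {"method": "servo_tool", "body": {"targets": [[[0, 0, 0.04, 0, 0], [0, 0, 0.04, 0, 0], [0, 0, 0.04, 0, 0], [0, 0, 0.03, 0, 0], [0, 0, 0, 0, 0]]]}}

```text
t: 19.0
tool_pos: [0.4585, 0.0488, 0.1877]
eef_rot: [[0.998, -0.059, 0.014], [-0.059, -0.998, 0.002], [0.013, -0.002, -1.0]]
wrist_force: [0.5, -0.5, -0.1]
gripper_width: 0.001
finger_force: 0.0
```

```bash
python3 - <<'E'
from look import *
for c in("top","scene"):
    p=shot(c); tips(p,["pin","slot_end","near_face","soap_jar","bisque_cup"])
    x0,y0,w,h=200,170,187,150
    if c=='scene': cv2.imwrite('pics/end.png',cv2.resize(p['img'][y0:y0+h,x0:x0+w,::-1],(748,600),interpolation=cv2.INTER_CUBIC))
s=get_state();print(s['t'],s['tool_pos'],s['wrist_force'])
E
```

```text
pin [0.592 0.129 0.036] 0.79 [254. 198.]
slot_end [0.594 0.13  0.026] 0.62 [254. 198.]
near_face [0.547 0.042 0.065] 0.63 [280. 211.]
soap_jar [ 0.435 -0.103  0.02 ] 0.53 [325. 248.]
bisque_cup [ 0.646 -0.076  0.025] 0.62 [317. 183.]
pin [0.598 0.129 0.036] 0.75 [327. 209.]
slot_end [0.592 0.127 0.024] 0.76 [325. 211.]
near_face [ 0.436 -0.104  0.02 ] 0.75 [229. 220.]
soap_jar [ 0.434 -0.103  0.017] 0.65 [229. 221.]
bisque_cup [ 0.648 -0.083  0.027] 0.87 [283. 261.]
19.6 [0.45341355 0.04781814 0.18230364] [ 0.09599033 -0.32016526  0.23112567]
```

View pics/end.png

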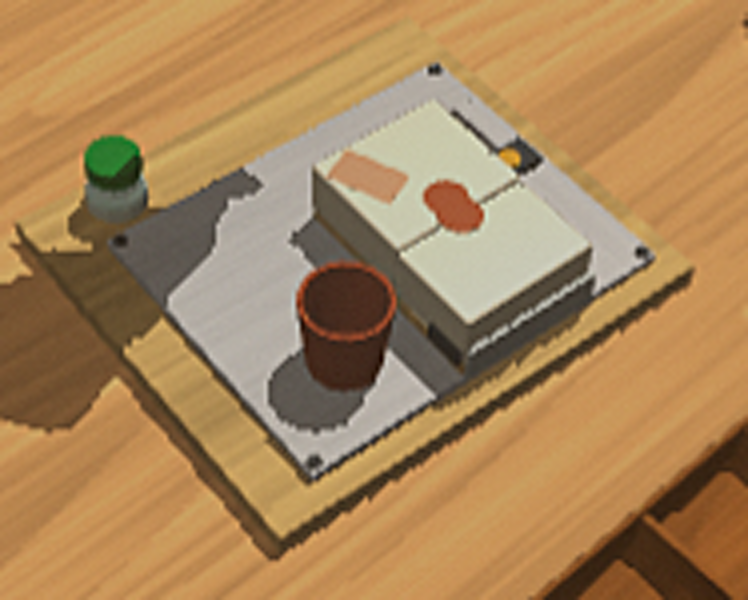

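The picture shows the two halves shut along the seam from (400,250) to (520,180), with the pin head at (512,157) at the slot's end. The jar and cup stand where they were, and the arm is clear with no force on it.

```bash
python3 -c "from bench import *; print(finish_job())"
```

```text
the job is handed in; nothing more can be done
None
```

The mould is closed: I pushed the pin down the long leg to the corner, then along the short leg to the very end; the jar and cup stand where they were, the arm is clear, and the job is handed in (the first push passed over the block because the fingertips sat roughly 35 mm higher than the reported pose implied, so I redid it lower).

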